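# Stand the toiletries in the wardrobe organiser by height

## Robot

A 6-joint arm with a two-finger parallel gripper is mounted at the origin on the work surface. World frame = base frame: x ahead of the robot, y to its left, z up, the work surface at z = 0. Lengths are in m, angles in rad, forces in N, time in s.
With the tool pointing down it reaches from about 0.25 to 0.725 m from the base axis. Payload 4 kg.
Tool frame: the origin (TCP) lies between the finger pads; the fingertips stand 17 mm ahead of it and the grasp point (between the pads) lies 2 mm behind it; z points along the fingers, y is the direction in which the jaws open and shut (so a half turn about z gives the same grasp; the last joint's range is limited). The gripper opens to 85 mm and grips with 20 to 120 N. Pads are 22 mm wide; open, the fingers measure 114 mm over their backs; the gripper's body (76 mm by 85 mm) begins 54 mm behind the grasp point. The pads swing forward as they close: fully open they stand 13 mm farther back than shut.
Start: joints at [1.193, 0.241, 0.005, 1.335, 0, 1.571], TCP at [0.184, 0.465, 0.227] pointing down, gripper open.
Joint ranges: [-2.72, 2.72], [-1.05, 1.87], [-1.09, 1.28], [-1.99, 2.15], [-1.42, 1.44], [-3.14, 3.14]. Speed limits (rad/s): [2.79, 2.79, 3.14, 3.14, 3.14, 3.14].

## Interface

Orientations are given as a unit quaternion [x, y, z, w].
In Python, from workcell import readout, viewer, order gives the robot as it stands. The module is installed in compiled form; this text tells all that it offers.
- The arm moves only by the shell command python3 -m crank 'ROWS'. ROWS is text: rows parted by semicolons, each of 7 numbers parted by spaces: the shift along the tool's x, y, z in m, then the turn, a rotation vector about the tool's x, y, z in rad, then the gripper's target within -1 to 1 (shut at 1, half-way at 0, fully open at -1). A call has 1 to 20 rows; each row shifts and turns the pose as measured when the row begins, along the tool's axes as they then stand; what a row does not reach is not made up. A row lasts 1/12 s, in which the tool goes at most 41.7 mm and 7.16 degrees, less where a joint would pass 70% of its speed; a pose out of reach is approached as far as the arm can. A call with a gripper value outside its range is refused whole. The fingers move at their own pace and stop on an object; the grip force is fixed at half the most. Time passes only in rows, so rows that do not move let the fingers close. It gives the time, the measured TCP pose, the force and the opening at its end, in the units of the state.
- readout.get_obs(): the state, without advancing time (a new reading comes with each control period).
- viewer.camera(name): name is "scene" or "top" or "wrist"; returns the picture (400x640x3 uint8, red, green, blue); there is no depth.
- viewer.calibration(name): a dict with "fx", "fy", "cx", "cy" (pixels), "eye" and "rotation" of the camera in the world. Camera axes: x right, y down, z forward; pixel columns grow to the right and rows downward; lengths in m; the calibration is good to about 2 mm. The wrist camera is an equidistant fisheye: a pixel r from the principal point sees the ray r / f radians off the axis. A picture is of the moment at which its call begins: read the wrist's pose just before it. calibration takes no time and is no camera call; for the wrist camera it gives the pose at the moment of the call.
- order.job_done(): hands the job in, once; it reports no verdict.
The state is a dict: "clock": time; "joint_pos": joint angles; "joint_vel": joint speeds; "tau": joint torques, N m; "eef_pos": TCP position; "tool_rot": TCP orientation; "ft_force": force on the tool from outside, world axes, zero at the start; "ft_torque": the same for the moment, N m; "grip_width": finger opening in m.
Only numpy, scipy, OpenCV 4.12 (cv2) and the standard library are available. Lean on these libraries where they do the work, as an engineer would, in place of code of your own. Each camera call takes 0.05 s, during which the arm holds its last target. There are 200 camera calls.

## Task

Tidy the toiletries on the wardrobe shelf: stand the four containers upright in the four white bins of the bamboo tray, one to a bin, in order of height along the row, the shortest in the end bin nearest the stack of hangers and the tallest at the other end, so that nothing tall is in the way when a hanger is taken. Do not knock any container over, and leave the hangers where they lie.

Things in the scene. Friction and masses are not known exactly. Their poses are not given: they have to be found in the camera images.
- cream_jar: squat amber jar with a flat metal screw lid, 70 mm tall; lid 56 mm across from 46 mm up to the top, body 53 mm across; about 0.16 kg; round, so its yaw does not matter; origin: centre of its underside, z up. Starts upright on the shelf in front of the tray.
- vitamin_bottle: white plastic vitamin bottle with a broad ridged screw cap, 95 mm tall; cap 53 mm across from 68 mm up to the top, body 50 mm across; about 0.09 kg; round, so its yaw does not matter; origin: centre of its underside, z up. Starts upright on the shelf in front of the tray.
- spray_can: slim metal spray can with a closed grey cap, 120 mm tall; can 40 mm across up to 90 mm, cap 38 mm across above; about 0.11 kg; round, so its yaw does not matter; origin: centre of its underside, z up. Starts upright on the shelf in front of the tray.
- pump_dispenser: empty blue pump dispenser, 150 mm tall, 0.06 kg; bottle 46 mm across, tapering from 90 mm up to a white collar 34 mm across at 108 to 130 mm; rigid pump head 31 mm across at 136 to 150 mm, its spout reaching 34 mm along own +y: pinch collar and head from above, fingers closing along its x. Origin: centre of its underside, z up. Starts upright in front of the tray.
- tray: shallow bamboo organiser tray lying on the shelf, 98 x 366 mm, rim 16 mm high, fixed. Origin: centre of its underside; its y axis runs along the row of bins, whose centres lie at y = -132, -44, 44 and 132 mm, x = 0; bin undersides are 5 mm above its underside, so things stand in the bins at 9 mm.
- bin_a: one of four identical square white plastic bins fixed in a row in the tray: 86 x 86 mm outside, 80 x 80 mm inside, walls 28 mm high, floor 4 mm thick. Origin: centre of its underside (things stand 4 mm above it); axes as the tray's. The letter says nothing of its place in the row.
- bin_b: one of four identical square white plastic bins fixed in a row in the tray: 86 x 86 mm outside, 80 x 80 mm inside, walls 28 mm high, floor 4 mm thick. Origin: centre of its underside (things stand 4 mm above it); axes as the tray's. The letter says nothing of its place in the row.
- bin_c: one of four identical square white plastic bins fixed in a row in the tray: 86 x 86 mm outside, 80 x 80 mm inside, walls 28 mm high, floor 4 mm thick. Origin: centre of its underside (things stand 4 mm above it); axes as the tray's. The letter says nothing of its place in the row.
- bin_d: one of four identical square white plastic bins fixed in a row in the tray: 86 x 86 mm outside, 80 x 80 mm inside, walls 28 mm high, floor 4 mm thick. Origin: centre of its underside (things stand 4 mm above it); axes as the tray's. The letter says nothing of its place in the row.
- hangers: stack of five white plastic coat hangers with steel hooks lying flat on the shelf beyond one end of the tray (left or right of it), 408 mm along x, about 190 mm along y, 40 mm high; loose, 0.3 kg. Origin: under the middle of the stack.
Things that resemble listed ones, but are neither listed nor needed, are in the scene too. What is shaped like the spray_can but pink is not meant.

How it is judged:
At the end, for the whole second after the job is handed in: All four stand upright (7 degrees) and still on the floor of their bins, within 22 mm of its centre both ways: cream jar in the end bin nearest the hangers, then vitamin bottle, spray can, and pump dispenser in the far end bin; hangers within 25 mm of their start (((y of hangers in the frame of tray above 0 m and y of cream_jar in the frame of tray between 0.11 and 0.154 m and y of vitamin_bottle in the frame of tray between 0.022 and 0.066 m and y of spray_can in the frame of tray between -0.066 and -0.022 m and y of pump_dispenser in the frame of tray between -0.154 and -0.11 m) or (y of hangers in the frame of tray below 0 m and y of cream_jar in the frame of tray between -0.154 and -0.11 m and y of vitamin_bottle in the frame of tray between -0.066 and -0.022 m and y of spray_can in the frame of tray between 0.022 and 0.066 m and y of pump_dispenser in the frame of tray between 0.11 and 0.154 m)) and x of cream_jar in the frame of tray between -0.022 and 0.022 m and z of cream_jar in the frame of tray between 0.005 and 0.013 m and angle between each of cream_jar, vitamin_bottle, spray_can, pump_dispenser's own z axis and vertical below 0.12 rad and linear speed of each of cream_jar, vitamin_bottle, spray_can, pump_dispenser below 0.02 m/s and angular speed of each of cream_jar, vitamin_bottle, spray_can, pump_dispenser below 0.2 rad/s and x of vitamin_bottle in the frame of tray between -0.022 and 0.022 m and z of vitamin_bottle in the frame of tray between 0.005 and 0.013 m and x of spray_can in the frame of tray between -0.022 and 0.022 m and z of spray_can in the frame of tray between 0.005 and 0.013 m and x of pump_dispenser in the frame of tray between -0.022 and 0.022 m and z of pump_dispenser in the frame of tray between 0.005 and 0.013 m and distance of hangers from where it was at the start of the episode below 0.025 m); the robot touches nothing.
It fails at once if a container was knocked or laid over (angle between any of cream_jar, vitamin_bottle, spray_can, pump_dispenser's own z axis and vertical above 0.8 rad).
It fails at once if the hangers were shifted (distance of hangers from where it was at the start of the episode above 0.04 m).
It also fails if it takes over 112 s, if anything falls off the work surface, if the arm or the gripper's body presses on something with over 40 N, if the wrist force passes 120 N, or if a joint passes its speed limit or range.

## Working session

There is one attempt and no reset: what is moved stays moved. The work goes in short steps, Python scripts to look and compute and a shell command to move; the robot and the scene stay as the last step left them, time stands still between calls to the robot, and variables do not carry over. Pictures are saved under pics/ and viewed, about 12 in all and at most 16, crops included, and the job is handed in when it is done.

```bash
mkdir -p pics
python3 - <<'E'
from workcell import readout, viewer
import cv2,numpy as np
for n in("scene","top"):
    c=viewer.calibration(n);print(n,c)
    im=viewer.camera(n);cv2.imwrite(f'pics/{n}0.png',im[:,:,::-1])
print(readout.get_obs())
E
```

```text
scene {'fx': 371.2168692114545, 'fy': 371.2168692114545, 'cx': 320.9913617141378, 'cy': 201.6526838650824, 'eye': array([0.99306834, 0.18435211, 0.86105686]), 'rotation': array([ 0.53082867,  0.80564272, -0.21675292, -0.14892579])}
top {'fx': 517.5257909004188, 'fy': 517.5257909004188, 'cx': 322.9012553434993, 'cy': 198.41003873247425, 'eye': array([0.43347828, 0.01429002, 1.76070733]), 'rotation': array([ 0.70989889, -0.70318606,  0.03149357, -0.02410579])}
{'clock': 0.1, 'joint_pos': array([1.19302382e+00, 2.41318441e-01, 3.86088863e-03, 1.33520702e+00,
       1.08802922e-05, 1.57078550e+00]), 'joint_vel': array([ 0.00010545, -0.00078511,  0.00380236, -0.00058563, -0.00035674,
       -0.0001429 ]), 'tau': array([ 5.88414568e-04, -3.73138225e+01,  2.53010273e+01,  1.08727132e-02,
        2.98363250e-05, -1.24373275e-05]), 'eef_pos': array([0.18421031, 0.46421114, 0.22651232]), 'tool_rot': array([ 1.87759678e-01,  9.82214554e-01, -9.16487661e-04, -1.80744296e-04]), 'ft_force': array([-0.87589193, -0.09080025, -0.55301047]), 'ft_torque': array([-0.0273946 ,  0.00803874, -0.0055009 ]), 'grip_width': 0.08533615239693446}
```

View pics/scene0.png

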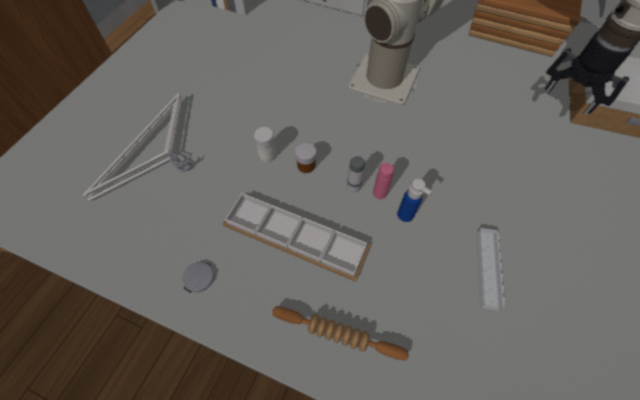

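View pics/top0.png

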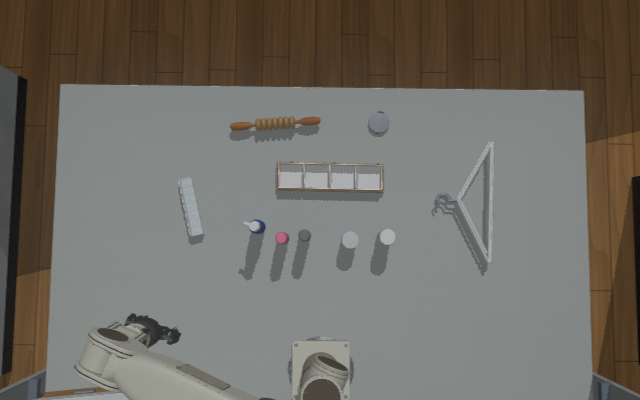

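The top view shows the tray's bins at (290,177) to (369,178) and the hangers at right (475,205), which is the −y side.

Things that could be confused:
- Spray can: grey cap at (304,236); the pink one at (282,238) is the decoy.
- Cream jar: (350,240); the grey disc at (379,122) is flat and not a jar.
- Vitamin bottle: (387,237); the only white bottle.
- Pump: blue at (257,227); the only one.

Next I'll check these in a close crop and measure them.

```bash
cat > h.py <<'E'
import numpy as np,cv2
from scipy.spatial.transform import Rotation as R
from workcell import readout,viewer
def ray(c,uv,fish=False):
    x=(np.asarray(uv,float)-[c['cx'],c['cy']])/[c['fx'],c['fy']]
    if fish:
        r=np.linalg.norm(x); d=np.r_[x/max(r,1e-9)*np.sin(r),np.cos(r)]
    else: d=np.r_[x,1]
    return R.from_quat(c['rotation']).apply(d)
def hit(c,uv,z,fish=False):
    d=ray(c,uv,fish); return c['eye']+d*(z-c['eye'][2])/d[2]
def proj(c,p,fish=False):
    q=R.from_quat(c['rotation']).inv().apply(np.asarray(p)-c['eye'])
    if fish:
        r=np.hypot(q[0],q[1]);t=np.arctan2(r,q[2]);k=q[:2]/max(r,1e-9)*t
    else:k=q[:2]/q[2]
    return k*[c['fx'],c['fy']]+[c['cx'],c['cy']]
def pose():
    o=readout.get_obs();return o['clock'],o['eef_pos'],R.from_quat(o['tool_rot']),o
E
python3 - <<'E'
from h import *
a=cv2.imread('pics/top0.png');c=viewer.calibration('top')
print(R.from_quat(readout.get_obs()['tool_rot']).as_matrix().round(3))
t=cv2.resize(a[145:260,220:420],None,fx=4,fy=4,interpolation=cv2.INTER_CUBIC)
s=cv2.imread('pics/scene0.png')[115:285,210:450]
cv2.imwrite('pics/crop.png',np.vstack([t[:,:],]))
cv2.imwrite('pics/crops.png',cv2.resize(s,None,fx=3,fy=3,interpolation=cv2.INTER_CUBIC))
hsv=cv2.cvtColor(a,cv2.COLOR_BGR2HSV)
m=(((hsv[...,0]>5)&(hsv[...,0]<28)&(hsv[...,1]>70))*255).astype(np.uint8);m[:150]=0;m[210:]=0;m[:,:265]=0;m[:,395:]=0
r=cv2.minAreaRect(cv2.findNonZero(m));print(r,[hit(c,p,.016).round(4)for p in cv2.boxPoints(r)])
for n,uv,z in(('pump',(256,226),.15),('pink',(282,238),.12),('spray',(304,236),.12),('jar',(350,240),.07),('vit',(387,237),.095),('tray',(330,177.5),.016)):
    print(n,hit(c,uv,z).round(4))
E
```

```text
[[-0.929  0.369 -0.001]
 [ 0.369  0.929 -0.002]
 [ 0.    -0.002 -1.   ]]
((329.5874938964844, 176.64971923828125), (107.358642578125, 28.538087844848633), 1.3019527196884155) [array([0.5991, 0.157 , 0.016 ]), array([0.6964, 0.1564, 0.016 ]), array([ 0.692 , -0.2088,  0.016 ]), array([ 0.5944, -0.2066,  0.016 ])]
pump [0.4725 0.205  0.15  ]
pink [0.4362 0.1258 0.12  ]
spray [0.4431 0.0564 0.12  ]
jar [ 0.4318 -0.0923  0.07  ]
vit [ 0.4425 -0.2097  0.095 ]
tray [ 0.6425 -0.0268  0.016 ]
```

View pics/crop.png

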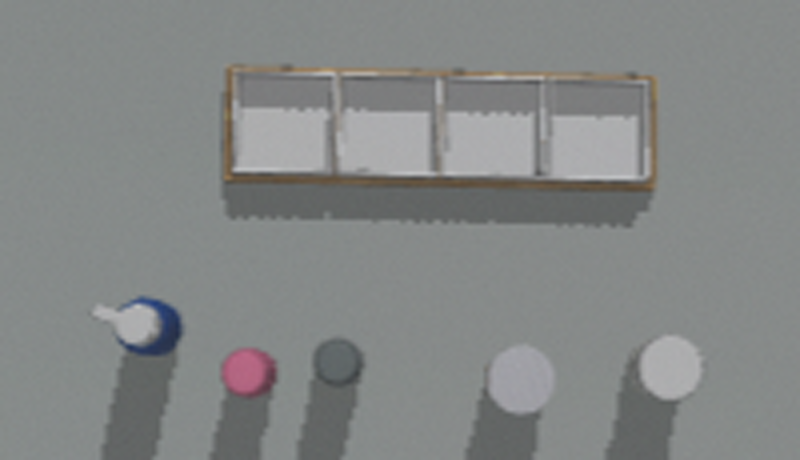

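View pics/crops.png

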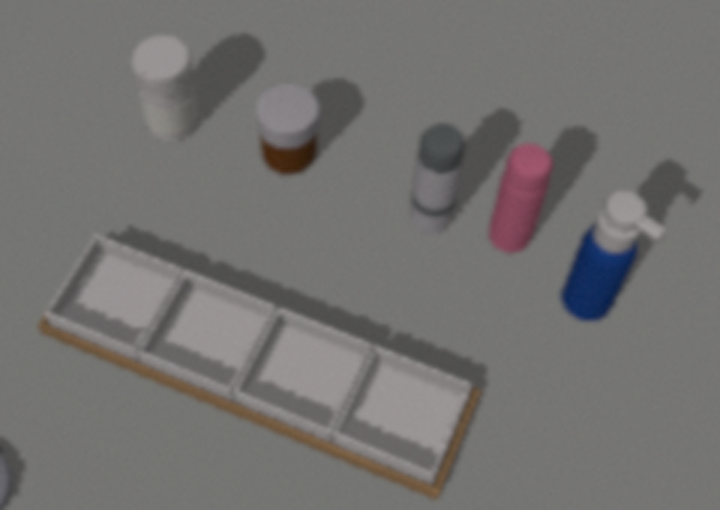

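The crops confirm the choice. Top crop: blue pump with spout toward upper left (head (136,324), spout tip (98,312)), grey-capped spray can (338,361), pink decoy (249,372), jar lid (520,379), vitamin cap (670,367). The scene crop shows the jar's amber body and the white, ridged bottle. The hangers are on the −y side, so the order from −y to +y is jar, vitamin, spray, pump.

First I turn the jaws to close along world x.

```bash
python3 -m crank '0 0 0 0 0 .12 -1;0 0 0 0 0 .12 -1;0 0 0 0 0 .12 -1;0 0 0 0 0 .12 -1;0 0 0 0 0 .12 -1;0 0 0 0 0 .12 -1;0 0 0 0 0 .12 -1;0 0 0 0 0 .12 -1;0 0 0 0 0 .12 -1;0 0 0 0 0 .11 -1;0 0 0 0 0 0 -1'
cat >> h.py <<'E'
def to(p,yaw=0.0):
    # tool-axes shift and turn to TCP target p, tool pointing down, tool y at angle yaw from world x
    t,e,r,o=pose()
    y=np.r_[np.cos(yaw),np.sin(yaw),0];z=np.r_[0,0,-1.]
    T=R.from_matrix(np.c_[np.cross(y,z),y,z])
    print('t',round(t,2),'tcp',e.round(4),'F',o['ft_force'].round(1),'w',round(o['grip_width'],4))
    print('shift',r.inv().apply(np.asarray(p)-e).round(4),'turn',(r.inv()*T).as_rotvec().round(3))
E
python3 - <<'E'
from h import *
c=viewer.calibration('top')
for n,uv,z in(('pump',(136,324),.15),('spout',(98,312),.14),('pink',(249,372),.12),('spray',(338,361),.12),('jar',(520.5,379),.07),('vit',(670,367),.095)):
    print(n,hit(c,np.array(uv)/4+[220-.375,145-.375],z).round(4))
to([.431,-.092,.2])
E
```

```text
clock: 1.02
eef_pos: [0.1826, 0.4601, 0.2203]
tool_rot: [0.724, 0.69, -0.007, 0.003]
ft_force: [0.1, -0.1, 0.3]
grip_width: 0.0855
pump [0.4736 0.2123 0.15  ]
spout [0.483  0.2434 0.14  ]
pink [0.4373 0.1262 0.12  ]
spray [0.4466 0.056  0.12  ]
jar [ 0.4338 -0.0915  0.07  ]
vit [ 0.4445 -0.2101  0.095 ]
t 1.02 tcp [0.1826 0.4601 0.2203] F [ 0.1 -0.1  0.3] w 0.0855
shift [-0.5392  0.2748  0.0272] turn [-0.006  0.015 -0.048]
```

```bash
python3 -m crank '-.036 .0183 0 0 .001 -.005 -1;-.036 .0183 0 0 .001 -.005 -1;-.036 .0183 0 0 .001 -.005 -1;-.036 .0183 0 0 .001 -.005 -1;-.036 .0183 0 0 .001 -.005 -1;-.036 .0183 0 0 .001 -.005 -1;-.036 .0183 0 0 .001 -.005 -1;-.036 .0183 0 0 .001 -.005 -1;-.036 .0183 0 0 .001 -.005 -1;-.036 .0183 0 0 .001 -.003 -1;-.036 .0183 0 0 0 0 -1;-.036 .0183 0 0 0 0 -1;-.036 .0183 0 0 0 0 -1;-.036 .0183 0 0 0 0 -1;0 0 0 0 0 0 -1'
python3 - <<'E'
from h import *
to([.4338,-.0915,.15])
c=viewer.calibration('wrist');im=viewer.camera('wrist')[:,:,::-1].copy()
cv2.imwrite('pics/w1.png',im)
for p in([.4338,-.0915,.07],[.4445,-.2101,.095],[.4466,.056,.12],[.4736,.2123,.15]):print(proj(c,p,True).round(1))
E
```

```text
clock: 2.27
eef_pos: [0.4488, -0.0586, 0.2189]
tool_rot: [0.685, 0.728, -0.004, 0.001]
ft_force: [0.4, 1.1, 0.4]
grip_width: 0.0852
t 2.27 tcp [ 0.4488 -0.0586  0.2189] F [0.4 1.1 0.4] w 0.0852
shift [-0.0315 -0.0166  0.0692] turn [-0.004  0.007  0.061]
[301.4 211.4]
[305.8 317.5]
[324.1  56.8]
[ 371.6 -121.6]
```

View pics/w1.png

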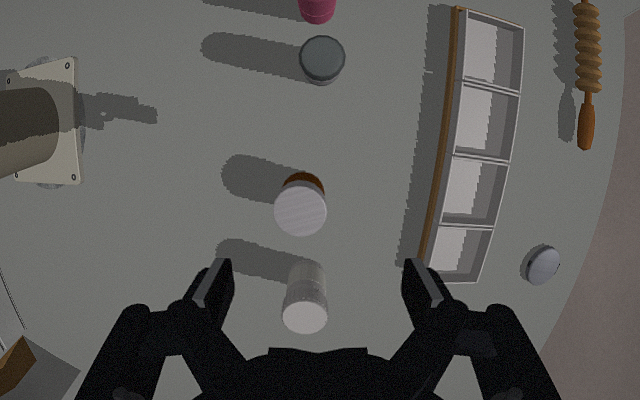

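The wrist view agrees with my predictions within about 3 px: jar lid (300,208), vitamin cap (305,317), spray cap (322,59). Now over the jar and down.

```bash
python3 -m crank '-.016 -.008 0 -.004 .007 .06 -1;-.016 -.008 .02 0 0 0 -1;0 0 0 0 0 0 -1'; python3 -c "
from h import *
to([.4338,-.0905,.052])"
```

```text
clock: 2.57
eef_pos: [0.4306, -0.0883, 0.1974]
tool_rot: [0.705, 0.709, -0.0, -0.003]
ft_force: [-1.4, -0.2, -0.0]
grip_width: 0.0854
t 2.57 tcp [ 0.4306 -0.0883  0.1974] F [-1.4 -0.2 -0. ] w 0.0854
shift [-0.0028  0.004   0.1454] turn [-0.005 -0.004  0.006]
```

```bash
python3 -m crank '-.002 .004 .03 -.004 -.004 .005 -1;0 0 .03 0 0 0 -1;0 0 .03 0 0 0 -1;0 0 .03 0 0 0 -1;0 0 .02 0 0 0 -1;0 0 0 0 0 0 -1'; python3 -c "
from h import *
to([.4338,-.0905,.052])"
```

```text
clock: 3.07
eef_pos: [0.4365, -0.0827, 0.0573]
tool_rot: [0.701, 0.713, 0.004, 0.001]
ft_force: [-0.1, 0.9, 0.3]
grip_width: 0.0856
t 3.07 tcp [ 0.4365 -0.0827  0.0573] F [-0.1  0.9  0.3] w 0.0856
shift [-0.0078 -0.0029  0.0053] turn [ 0.007 -0.003  0.018]
```

```bash
python3 -m crank '-.008 -.003 .004 .007 -.003 .018 -1;0 0 0 0 0 0 -1'; python3 -c "
from h import *
to([.4338,-.0905,.052])"
```

```text
clock: 3.23
eef_pos: [0.4332, -0.0887, 0.0538]
tool_rot: [0.706, 0.709, -0.001, -0.001]
ft_force: [0.5, 0.1, -0.6]
grip_width: 0.0857
t 3.23 tcp [ 0.4332 -0.0887  0.0538] F [ 0.5  0.1 -0.6] w 0.0857
shift [-0.0018  0.0006  0.0018] turn [-0.002 -0.001  0.004]
```

Close, then lift.

```bash
python3 -m crank '0 0 0 0 0 0 .0;0 0 0 0 0 0 .2;0 0 0 0 0 0 .4;0 0 0 0 0 0 1;0 0 0 0 0 0 1;0 0 0 0 0 0 1;0 0 0 0 0 0 1;0 0 0 0 0 0 1;0 0 0 0 0 0 1;0 0 0 0 0 0 1'; python3 -m crank '0 0 -.02 0 0 0 1;0 0 -.025 0 0 0 1;0 0 -.03 0 0 0 1;0 0 0 0 0 0 1'; python3 -c "
from h import *
to([.644,-.1575,.13])"
```

```text
clock: 4.07
eef_pos: [0.4376, -0.0893, 0.0602]
tool_rot: [0.705, 0.709, 0.003, 0.003]
ft_force: [-0.5, 0.9, -2.0]
grip_width: 0.0518
clock: 4.4
eef_pos: [0.4342, -0.0886, 0.135]
tool_rot: [0.705, 0.709, 0.0, -0.0]
ft_force: [2.0, -0.5, -2.0]
grip_width: 0.0521
t 4.4 tcp [ 0.4342 -0.0886  0.135 ] F [ 2.  -0.5 -2. ] w 0.0521
shift [-0.0699  0.2095  0.005 ] turn [-0.    -0.001  0.005]
```

```bash
python3 -m crank '-.0117 .035 0 0 0 0 1;-.0117 .035 0 0 0 0 1;-.0117 .035 0 0 0 0 1;-.0117 .035 0 0 0 0 1;-.0117 .035 0 0 0 0 1;-.0117 .035 0 0 0 0 1;0 0 0 0 0 0 1;0 0 0 0 0 0 1'
python3 - <<'E'
from h import *
to([.644,-.1575,.13])
c=viewer.calibration('wrist');im=viewer.camera('wrist')[:,:,::-1].copy()
cv2.imwrite('pics/w2.png',im)
e=np.array([.6455,-.0255,0]);ay=np.array([.013,1,0]);ax=np.array([1,-.013,0])
for k in(-132,-44,44,132):print(k,proj(c,e+ay*k/1e3+[0,0,.033],True).round(0),proj(c,e+ay*(k-43)/1e3-ax*.043+[0,0,.033],True).round(0),proj(c,e+ay*(k-43)/1e3+ax*.043+[0,0,.033],True).round(0))
E
```

```text
clock: 5.07
eef_pos: [0.6438, -0.1586, 0.1203]
tool_rot: [0.705, 0.709, -0.005, -0.008]
ft_force: [-1.1, 0.9, -2.1]
grip_width: 0.0522
t 5.07 tcp [ 0.6438 -0.1586  0.1203] F [-1.1  0.9 -2.1] w 0.0522
shift [ 0.0011  0.     -0.0097] turn [-0.018 -0.005  0.005]
-132 [319. 202.] [268. 248.] [368. 251.]
-44 [321.  90.] [265. 146.] [376. 148.]
44 [324. -20.] [265.  32.] [380.  34.]
132 [ 325. -106.] [270. -66.] [379. -64.]
```

View pics/w2.png

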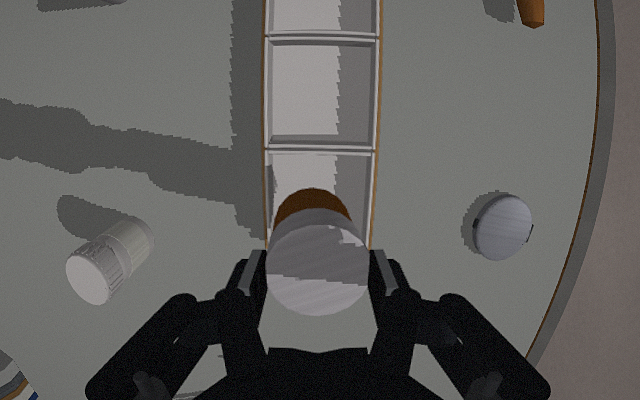

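The bin walls appear where predicted: dividers at rows ~149 and ~36, columns 265–376. The jar hangs straight between the fingers at (318,250). Lower it.

```bash
python3 -m crank '0 0 .02 -.015 0 0 1;0 0 .015 0 0 0 1;0 0 .01 0 0 0 1;0 0 0 0 0 0 1'; python3 -c "
from h import *
to([.644,-.1575,.066])"
```

```text
clock: 5.45
eef_pos: [0.6394, -0.1571, 0.0731]
tool_rot: [0.705, 0.709, 0.0, -0.004]
ft_force: [-1.3, 1.7, -3.0]
grip_width: 0.0522
t 5.45 tcp [ 0.6394 -0.1571  0.0731] F [-1.3  1.7 -3. ] w 0.0522
shift [-0.0005  0.0046  0.007 ] turn [-0.005 -0.006  0.006]
```

```bash
for i in 1 2 3; do python3 -m crank '0 .0015 .003 -.002 -.002 0 1;0 0 0 0 0 0 1' | egrep 'pos|force'; done
```

```text
eef_pos: [0.6394, -0.1565, 0.0707]
ft_force: [-0.7, 0.5, -0.7]
eef_pos: [0.6416, -0.1565, 0.0695]
ft_force: [-0.2, 0.2, -2.7]
eef_pos: [0.6443, -0.1566, 0.0681]
ft_force: [-1.0, -0.7, -2.6]
```

```bash
python3 -m crank '0 0 .004 0 0 0 1;0 0 0 0 0 0 1' | egrep 'pos|force';python3 -m crank '0 0 .004 0 0 0 1;0 0 0 0 0 0 1' | egrep 'pos|force'
```

```text
eef_pos: [0.6458, -0.1573, 0.0679]
ft_force: [0.2, -0.3, -1.6]
eef_pos: [0.6474, -0.1581, 0.0676]
ft_force: [1.2, 0.2, -2.4]
```

```bash
python3 -m crank '0 -.002 .006 0 0 0 1;0 0 .003 0 0 0 1' | egrep 'pos|force|rot'
```

```text
eef_pos: [0.6482, -0.1594, 0.0666]
tool_rot: [0.705, 0.709, 0.005, 0.012]
ft_force: [-6.9, 2.0, 8.8]
```

Contact: the jar is on the bin floor. Release and rise.

```bash
python3 -m crank '0 0 -.001 0 0 0 .5;0 0 0 0 0 0 .2;0 0 0 0 0 0 -.2;0 0 0 0 0 0 -1;0 0 0 0 0 0 -1;0 0 0 0 0 0 -1;0 0 -.02 0 0 0 -1;0 0 -.04 0 0 0 -1;0 0 -.04 0 0 0 -1;0 0 -.02 0 0 0 -1;0 0 0 0 0 0 -1'
python3 - <<'E'
from h import *
to([.4445,-.2095,.2])
c=viewer.calibration('wrist');im=viewer.camera('wrist')[:,:,::-1].copy()
cv2.imwrite('pics/w3.png',im)
print(proj(c,[.644,-.1575,.079],True),proj(c,[.4445,-.2095,.095],True))
E
```

```text
clock: 7.37
eef_pos: [0.6427, -0.1575, 0.1843]
tool_rot: [0.705, 0.709, 0.003, 0.007]
ft_force: [0.5, -0.5, 0.1]
grip_width: 0.0851
t 7.37 tcp [ 0.6427 -0.1575  0.1843] F [ 0.5 -0.5  0.1] w 0.0851
shift [-0.051  -0.1983 -0.0181] turn [0.014 0.006 0.006]
[316.96787857 195.18711159] [118.06209186 249.92604401]
```

View pics/w3.png

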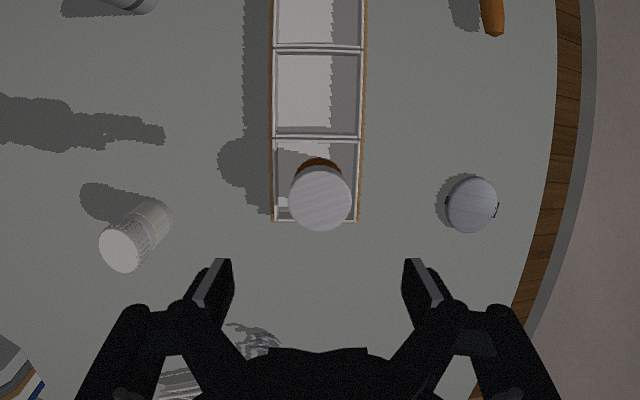

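The jar stands upright in its end bin, lid at (320,198) against an expected (317,195). The vitamin cap at (120,251) matches its estimate, so it is next.

```bash
python3 -m crank '-.0102 -.0397 -.004 .01 .005 .005 -1;-.0102 -.0397 -.004 0 0 0 -1;-.0102 -.0397 -.004 0 0 0 -1;-.0102 -.0397 -.004 0 0 0 -1;-.0102 -.0397 -.004 0 0 0 -1;0 0 0 0 0 0 -1;0 0 0 0 0 0 -1'>/dev/null; python3 -c "
from h import *
to([.4445,-.2095,.079])"
```

```text
t 8.0 tcp [ 0.433  -0.2056  0.1829] F [0.4 1.2 0.2] w 0.0851
shift [-0.0049  0.0138  0.1036] turn [-0.022 -0.009  0.004]
```

```bash
python3 -m crank '-.004 .01 0 -.02 -.009 .004 -1;0 .001 .03 0 0 0 -1;0 0 .03 0 0 0 -1;0 0 0 0 0 0 -1;0 0 0 0 0 0 -1'>/dev/null; python3 -c "
from h import *
to([.4445,-.2095,.079])"
```

```text
t 8.42 tcp [ 0.45   -0.2104  0.1185] F [0.2 0.7 0.3] w 0.0856
shift [ 0.001  -0.0057  0.0395] turn [0.004 0.002 0.001]
```

```bash
python3 -m crank '0 -.005 .02 .004 .002 0 -1;0 0 .019 0 0 0 -1;0 0 0 0 0 0 -1;0 0 0 0 0 0 -1'>/dev/null; python3 -c "
from h import *
to([.4445,-.2095,.079])"
```

```text
t 8.75 tcp [ 0.4518 -0.211   0.0815] F [ 1.3 -0.9 -0.9] w 0.0853
shift [ 0.0015 -0.0073  0.0025] turn [0.006 0.003 0.004]
```

```bash
python3 -m crank '0 -.007 .002 .006 .003 0 -1;0 0 0 0 0 0 0;0 0 0 0 0 0 .2;0 0 0 0 0 0 .4;0 0 0 0 0 0 1;0 0 0 0 0 0 1;0 0 0 0 0 0 1;0 0 0 0 0 0 1;0 0 0 0 0 0 1;0 0 0 0 0 0 1'; python3 -m crank '0 0 -.02 0 0 0 1;0 0 -.025 0 0 0 1;0 0 -.03 0 0 0 1;0 0 0 0 0 0 1'; python3 -c "
from h import *
to([.6452,-.0695,.15])"
```

```text
clock: 9.58
eef_pos: [0.4491, -0.2128, 0.086]
tool_rot: [0.705, 0.709, 0.002, 0.005]
ft_force: [0.2, -0.0, -1.0]
grip_width: 0.0487
clock: 9.92
eef_pos: [0.4459, -0.2113, 0.1606]
tool_rot: [0.705, 0.709, 0.001, 0.001]
ft_force: [1.3, -0.0, 0.6]
grip_width: 0.049
t 9.92 tcp [ 0.4459 -0.2113  0.1606] F [ 1.3 -0.   0.6] w 0.049
shift [0.1408 0.2    0.0109] turn [0.002 0.    0.005]
```

```bash
python3 -m crank '.03 0 -.015 0 0 0 1;.03 .015 -.01 0 0 0 1;.026 .03 0 0 0 0 1;.02 .034 0 0 0 0 1;.02 .034 0 0 0 0 1;.014 .034 0 0 0 0 1;0 .034 0 0 0 0 1;0 .018 0 0 0 0 1;0 0 0 0 0 0 1;0 0 0 0 0 0 1'>/dev/null; python3 -c "
from h import *
to([.6452,-.0695,.092])"
```

```text
t 10.75 tcp [ 0.652  -0.0639  0.1846] F [-1.  -0.6 -0.2] w 0.0486
shift [-0.0055 -0.0071  0.0926] turn [0.003 0.001 0.002]
```

```bash
python3 -m crank '-.005 -.006 .02 .003 0 0 1;0 0 .03 0 0 0 1;0 0 .02 0 0 0 1;0 0 0 0 0 0 1;0 0 0 0 0 0 1'>/dev/null
python3 - <<'E'
from h import *
to([.6452,-.0695,.093])
c=viewer.calibration('wrist');im=viewer.camera('wrist')[:,:,::-1].copy()
cv2.imwrite('pics/w4.png',im)
E
```

```text
t 11.17 tcp [ 0.6409 -0.0704  0.1127] F [ 0.9 -0.1  0. ] w 0.0489
shift [0.0009 0.0044 0.0197] turn [-0.003  0.001 -0.   ]
```

View pics/w4.png

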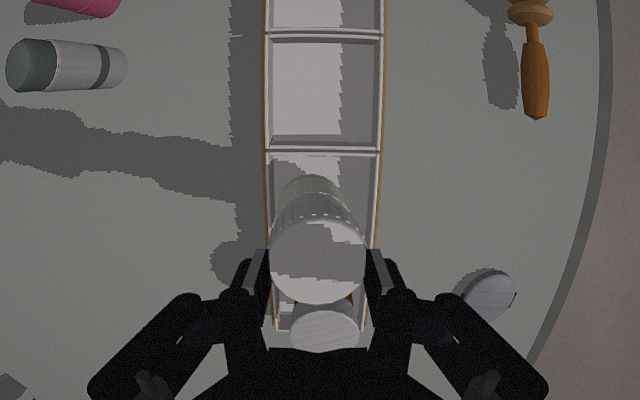

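The bottle is held upright over the second bin, base at about (305,195), with the jar behind it at (324,330). Lower to contact.

```bash
python3 -m crank '0 .003 .01 0 0 0 1;0 0 .004 0 0 0 1;0 0 .002 0 0 0 1' | egrep 'pos|force'; python3 -m crank '0 0 .004 0 0 0 1;0 0 .002 0 0 0 1' | egrep 'pos|force|rot'
```

```text
eef_pos: [0.6455, -0.0713, 0.1005]
ft_force: [0.4, -0.8, -1.1]
eef_pos: [0.6465, -0.0714, 0.0953]
tool_rot: [0.708, 0.707, 0.001, 0.003]
ft_force: [-0.1, -0.9, -0.8]
```

```bash
python3 -m crank '0 0 .004 0 0 0 1;0 0 .002 0 0 0 1' | egrep 'pos|force|rot'
```

```text
eef_pos: [0.6473, -0.0717, 0.0936]
tool_rot: [0.708, 0.707, 0.002, 0.005]
ft_force: [-5.8, -0.2, 9.5]
```

```bash
python3 -m crank '0 0 -.001 0 0 0 .5;0 0 0 0 0 0 .2;0 0 0 0 0 0 -.2;0 0 0 0 0 0 -1;0 0 0 0 0 0 -1;0 0 0 0 0 0 -1;0 0 -.02 0 0 0 -1;0 0 -.03 0 0 0 -1;0 0 -.03 0 0 0 -1;0 0 -.02 0 0 0 -1;0 0 0 0 0 0 -1;0 0 0 0 0 0 -1'
python3 - <<'E'
from h import *
to([.4466,.056,.2])
c=viewer.calibration('wrist');im=viewer.camera('wrist')[:,:,::-1].copy()
cv2.imwrite('pics/w5.png',im)
print(proj(c,[.6452,-.0695,.104],True),proj(c,[.644,-.1575,.079],True),proj(c,[.4466,.056,.12],True))
E
```

```text
clock: 12.8
eef_pos: [0.6455, -0.0709, 0.1954]
tool_rot: [0.707, 0.707, 0.001, 0.003]
ft_force: [0.1, -0.0, -0.3]
grip_width: 0.0854
t 12.8 tcp [ 0.6455 -0.0709  0.1954] F [ 0.1 -0.  -0.3] w 0.0854
shift [ 0.1268 -0.1989 -0.006 ] turn [ 0.005  0.003 -0.001]
[316.20441637 199.24508888] [315.15155282 274.68174474] [83.88230652 66.94494343]
```

View pics/w5.png

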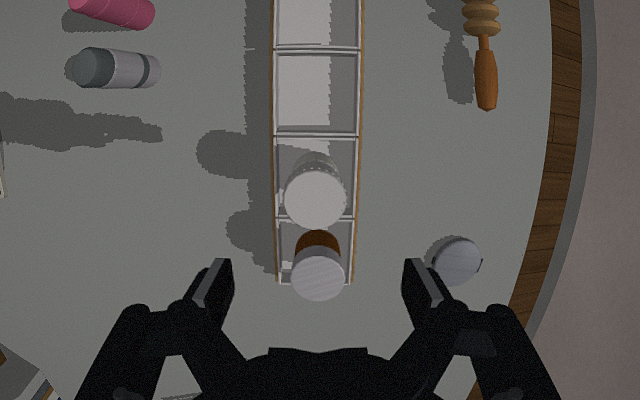

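The vitamin cap (315,199) and the jar lid (318,274) are where expected, both upright. The spray can's cap is at (88,67) as predicted, so it is next.

```bash
python3 -m crank '.021 -.033 0 .003 .003 0 -1;.021 -.033 0 0 0 0 -1;.021 -.033 0 0 0 0 -1;.021 -.033 0 0 0 0 -1;.021 -.033 0 0 0 0 -1;.021 -.033 0 0 0 0 -1;0 0 0 0 0 0 -1;0 0 0 0 0 0 -1'>/dev/null; python3 -c "
from h import *
to([.4466,.056,.08])"
```

```text
t 13.52 tcp [0.4312 0.0576 0.1757] F [0.3 0.  0.2] w 0.0851
shift [-0.0014  0.0178  0.0953] turn [-0.025  0.001 -0.004]
```

```bash
python3 -m crank '-.001 .014 0 -.024 0 -.004 -1;0 0 0 0 0 0 -1'>/dev/null; python3 -m crank '0 0 .025 0 0 0 -1;0 0 .025 0 0 0 -1;0 0 .015 0 0 0 -1;0 0 0 0 0 0 -1;0 0 0 0 0 0 -1'>/dev/null; python3 -c "
from h import *
to([.4466,.056,.08])"
```

```text
t 14.1 tcp [0.4547 0.0536 0.1065] F [0.4 0.  0.1] w 0.0852
shift [ 0.0024 -0.0083  0.0264] turn [ 0.006  0.001 -0.005]
```

```bash
python3 -m crank '.002 -.008 .01 .006 0 -.005 -1;0 -.002 .014 0 0 0 -1;0 0 0 0 0 0 -1;0 0 0 0 0 0 -1'>/dev/null; python3 -c "
from h import *
to([.4466,.056,.08])"
```

```text
t 14.43 tcp [0.4506 0.0543 0.0846] F [0.3 0.2 0. ] w 0.0852
shift [ 0.0017 -0.004   0.0046] turn [ 0.006  0.001 -0.003]
```

```bash
python3 -m crank '.001 -.005 .005 .006 0 0 -1;0 0 0 0 0 0 0;0 0 0 0 0 0 .2;0 0 0 0 0 0 .4;0 0 0 0 0 0 .5;0 0 0 0 0 0 1;0 0 0 0 0 0 1;0 0 0 0 0 0 1;0 0 0 0 0 0 1;0 0 0 0 0 0 1;0 0 0 0 0 0 1'; python3 -m crank '0 0 -.02 0 0 0 1;0 0 -.025 0 0 0 1;0 0 -.03 0 0 0 1;0 0 -.03 0 0 0 1;0 0 0 0 0 0 1;0 0 0 0 0 0 1'; python3 -c "
from h import *
to([.6466,.0185,.15])"
```

```text
clock: 15.35
eef_pos: [0.4493, 0.0555, 0.0835]
tool_rot: [0.709, 0.706, 0.003, 0.003]
ft_force: [0.1, 0.0, -0.3]
grip_width: 0.0366
clock: 15.85
eef_pos: [0.446, 0.0552, 0.1902]
tool_rot: [0.709, 0.706, -0.0, 0.0]
ft_force: [-0.7, 0.1, -1.8]
grip_width: 0.0369
t 15.85 tcp [0.446  0.0552 0.1902] F [-0.7  0.1 -1.8] w 0.0369
shift [-0.0358  0.2008  0.0402] turn [-0.     0.001 -0.004]
```

```bash
python3 -m crank '-.006 .033 0 0 0 0 1;-.006 .033 0 0 0 0 1;-.006 .033 0 0 0 0 1;-.006 .033 0 0 0 0 1;-.006 .033 0 0 0 0 1;-.005 .028 0 0 0 0 1;0 0 0 0 0 0 1;0 0 0 0 0 0 1;0 0 .03 0 0 0 1;0 0 .02 0 0 0 1;0 0 0 0 0 0 1;0 0 0 0 0 0 1'>/dev/null
python3 - <<'E'
from h import *
to([.6466,.0185,.092])
c=viewer.calibration('wrist');im=viewer.camera('wrist')[:,:,::-1].copy()
cv2.imwrite('pics/w6.png',im)
E
```

```text
t 16.85 tcp [0.6355 0.0178 0.1207] F [ 0.2  0.8 -0.8] w 0.0367
shift [0.0007 0.0118 0.0284] turn [-0.024  0.001 -0.002]
```

View pics/w6.png

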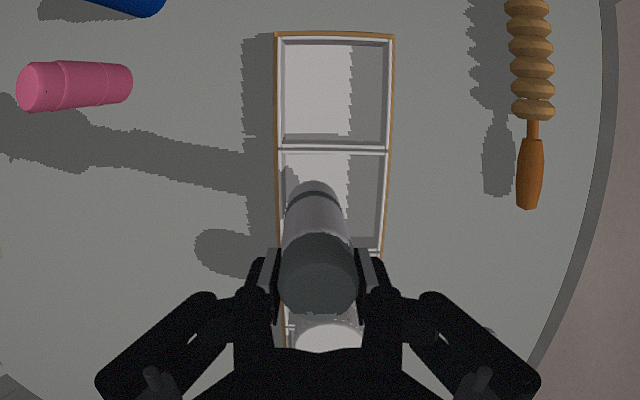

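The can is over the third bin, base at (312,195), slightly toward the robot side. I shift +x and lower.

```bash
python3 -m crank '0 .01 0 -.024 0 0 1;0 0 0 0 0 0 1;0 0 .012 0 0 0 1;0 0 0 0 0 0 1' | egrep 'pos|force|rot'; python3 -c "
from h import *
to([.6466,.0185,.092])"
```

```text
eef_pos: [0.6482, 0.0185, 0.1141]
tool_rot: [0.708, 0.707, 0.003, 0.004]
ft_force: [-0.9, -0.2, -1.7]
t 17.23 tcp [0.6482 0.0185 0.1141] F [-0.9 -0.2 -1.7] w 0.0369
shift [ 0.0001 -0.0018  0.0221] turn [ 0.011  0.001 -0.001]
```

```bash
python3 -m crank '0 -.003 .012 .01 0 0 1;0 0 .004 0 0 0 1;0 0 .002 0 0 0 1' | egrep 'pos|force|rot'; python3 -m crank '0 0 .004 0 0 0 1;0 0 .002 0 0 0 1' | egrep 'pos|force|rot'
```

```text
eef_pos: [0.6477, 0.0187, 0.0995]
tool_rot: [0.708, 0.707, 0.002, 0.003]
ft_force: [0.2, -0.6, -0.1]
eef_pos: [0.6477, 0.0187, 0.0932]
tool_rot: [0.708, 0.707, 0.002, 0.003]
ft_force: [-0.6, 0.1, -0.4]
```

```bash
python3 -m crank '0 0 .004 0 0 0 1;0 0 .002 0 0 0 1' | egrep 'pos|force|rot'
```

```text
eef_pos: [0.6488, 0.0187, 0.0924]
tool_rot: [0.708, 0.707, 0.004, 0.005]
ft_force: [-2.5, 0.3, 4.9]
```

```bash
python3 -m crank '0 0 -.001 0 0 0 .7;0 0 0 0 0 0 .4;0 0 0 0 0 0 0;0 0 0 0 0 0 -.5;0 0 0 0 0 0 -1;0 0 0 0 0 0 -1;0 0 0 0 0 0 -1;0 0 -.02 0 0 0 -1;0 0 -.03 0 0 0 -1;0 0 -.03 0 0 0 -1;0 0 -.04 0 0 .1 -1;0 0 -.02 0 0 .1 -1;0 0 0 0 0 .09 -1;0 0 0 0 0 0 -1;0 0 0 0 0 0 -1'
python3 - <<'E'
from h import *
to([.4736,.2123,.22],-.29)
c=viewer.calibration('wrist');im=viewer.camera('wrist')[:,:,::-1].copy()
cv2.imwrite('pics/w7.png',im)
print(proj(c,[.6466,.0185,.129],True),proj(c,[.4736,.2123,.15],True))
E
```

```text
clock: 19.07
eef_pos: [0.6459, 0.0188, 0.2367]
tool_rot: [0.805, 0.593, 0.003, 0.003]
ft_force: [0.6, -0.2, -0.2]
grip_width: 0.0856
t 19.07 tcp [0.6459 0.0188 0.2367] F [ 0.6 -0.2 -0.2] w 0.0856
shift [ 0.1334 -0.2223  0.0153] turn [ 0.007 -0.001 -0.012]
[316.69844398 195.36212743] [73.98182049 65.58468885]
```

View pics/w7.png

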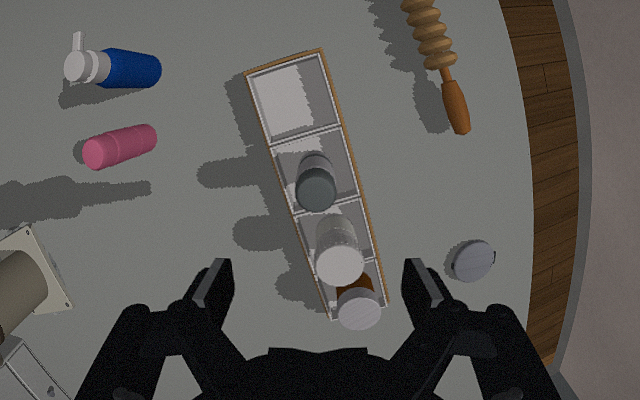

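The three placed containers stand in order: spray cap (316,189), vitamin cap (339,263), jar lid (360,307). The pump head at (76,66) matches, and its spout points straight up in the image, along tool x, so the jaw yaw is right.

```bash
python3 -m crank '.019 -.0317 0 .004 0 -.01 -1;.019 -.0317 0 0 0 0 -1;.019 -.0317 0 0 0 0 -1;.019 -.0317 0 0 0 0 -1;.019 -.0317 0 0 0 0 -1;.019 -.0317 0 0 0 0 -1;.019 -.0317 0 0 0 0 -1;0 0 0 0 0 0 -1;0 0 0 0 0 0 -1'>/dev/null; python3 -c "
from h import *
to([.4736,.2123,.2],-.29)"
```

```text
t 19.87 tcp [0.4578 0.2128 0.2205] F [-0.4 -0.4 -0.2] w 0.0856
shift [0.0041 0.0157 0.0202] turn [-0.018  0.012  0.01 ]
```

```bash
python3 -m crank '.004 .012 0 -.018 .012 .01 -1;0 0 0 0 0 0 -1;0 0 0 0 0 0 -1'>/dev/null
python3 - <<'E'
from h import *
to([.4736,.2123,.126],-.29)
c=viewer.calibration('wrist');im=viewer.camera('wrist')[:,:,::-1].copy()
cv2.imwrite('pics/w8.png',im[60:330,180:480])
print(proj(c,[.4736,.2123,.15],True)-[180,60])
E
```

```text
t 20.12 tcp [0.4717 0.2124 0.2182] F [-0.4 -1.2  0.6] w 0.0854
shift [0.0006 0.002  0.0922] turn [-0.001  0.002  0.002]
[139.37124765 150.68722942]
```

View pics/w8.png

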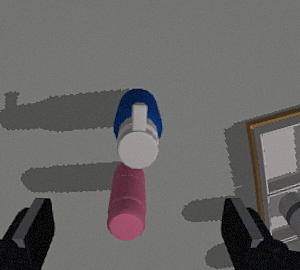

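The pump head sits at (138,150) in the crop, as predicted, with its spout along tool x. Descend.

```bash
python3 -m crank '0 0 .025 0 0 0 -1;0 0 .025 0 0 0 -1;0 0 .02 0 0 0 -1;0 0 0 0 0 0 -1;0 0 0 0 0 0 -1'>/dev/null; python3 -c "
from h import *
to([.4736,.2123,.126],-.29)"
```

```text
t 20.58 tcp [0.4776 0.2081 0.1469] F [-0.5  0.5 -0.1] w 0.0856
shift [ 0.0028 -0.0051  0.0209] turn [ 0.003 -0.001 -0.008]
```

```bash
python3 -m crank '.003 -.006 .012 .003 0 -.005 -1;0 -.001 .009 0 0 0 -1;0 0 0 0 0 0 -1;0 0 0 0 0 0 -1'>/dev/null; python3 -c "
from h import *
to([.4736,.2123,.126],-.29)"
```

```text
t 20.92 tcp [0.4754 0.212  0.1287] F [0.2 0.2 1. ] w 0.0855
shift [-0.0003 -0.0018  0.0027] turn [ 0.004 -0.003 -0.007]
```

```bash
python3 -m crank '0 -.002 .002 .004 -.003 -.005 -.5;0 0 0 0 0 0 0;0 0 0 0 0 0 .2;0 0 0 0 0 0 .4;0 0 0 0 0 0 .5;0 0 0 0 0 0 .6;0 0 0 0 0 0 1;0 0 0 0 0 0 1;0 0 0 0 0 0 1;0 0 0 0 0 0 1;0 0 0 0 0 0 1;0 0 0 0 0 0 1'; python3 -m crank '0 0 -.02 0 0 0 1;0 0 -.025 0 0 0 1;0 0 -.03 0 0 0 1;0 0 0 0 0 0 1;0 0 0 0 0 0 1'
python3 - <<'E'
from h import *
to([.6477,.1065,.19],-.29)
im=viewer.camera('wrist')[:,:,::-1].copy()
cv2.imwrite('pics/w9.png',im)
E
```

```text
clock: 21.92
eef_pos: [0.4758, 0.2132, 0.1303]
tool_rot: [0.802, 0.597, 0.003, 0.001]
ft_force: [-0.4, 0.1, -0.0]
grip_width: 0.0285
clock: 22.33
eef_pos: [0.4735, 0.2122, 0.2058]
tool_rot: [0.802, 0.597, -0.0, 0.0]
ft_force: [-1.1, 0.5, -1.6]
grip_width: 0.0285
t 22.33 tcp [0.4735 0.2122 0.2058] F [-1.1  0.5 -1.6] w 0.0285
shift [-0.0511  0.1973  0.0157] turn [-0.     0.    -0.002]
```

View pics/w9.png

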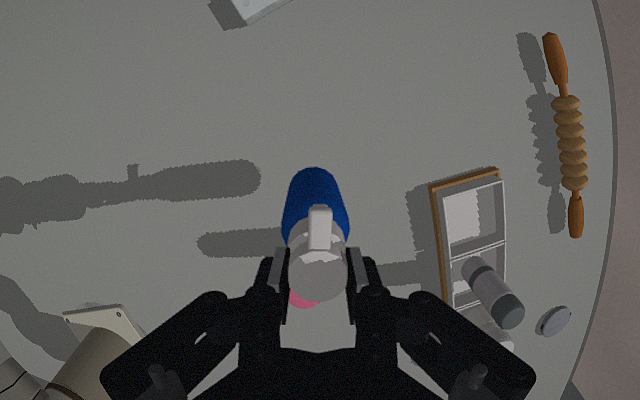

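The pump hangs straight in the jaws, head at (318,275). Carry it to the far bin.

```bash
python3 -m crank '-.0085 .033 0 0 0 0 1;-.0085 .033 0 0 0 0 1;-.0085 .033 0 0 0 0 1;-.0085 .033 0 0 0 0 1;-.0085 .033 0 0 0 0 1;-.0075 .028 0 0 0 0 1;0 0 0 0 0 0 1;0 0 0 0 0 0 1'>/dev/null; python3 -c "
from h import *
to([.6477,.1065,.14],-.29)"
```

```text
t 23.05 tcp [0.6472 0.105  0.1953] F [-0.1  0.3 -1. ] w 0.0284
shift [0.0018 0.0007 0.0552] turn [-0.011  0.005  0.003]
```

```bash
python3 -m crank '.001 0 .015 -.011 .005 0 1;0 0 .015 0 0 0 1;0 0 0 0 0 0 1'>/dev/null
python3 - <<'E'
from h import *
to([.6477,.1065,.138],-.29)
im=viewer.camera('wrist')[:,:,::-1].copy()
cv2.imwrite('pics/w10.png',im)
E
```

```text
t 23.3 tcp [0.6455 0.106  0.1614] F [-0.3  0.8 -1. ] w 0.0289
shift [0.0011 0.0021 0.0234] turn [-0.004  0.001  0.003]
```

View pics/w10.png

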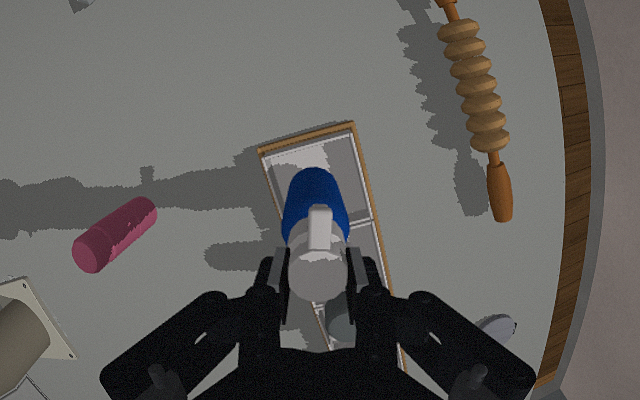

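The pump is centred over the end bin, base at about (316,185). Lower to contact.

```bash
python3 -m crank '0 .002 .012 0 0 0 1;0 0 .004 0 0 0 1;0 0 .002 0 0 0 1' | egrep 'pos|force|rot'; python3 -m crank '0 0 .003 0 0 0 1;0 0 .002 0 0 0 1' | egrep 'pos|force|rot'
```

```text
eef_pos: [0.6473, 0.1075, 0.1459]
tool_rot: [0.8, 0.6, 0.0, -0.0]
ft_force: [0.1, -0.6, 0.2]
eef_pos: [0.6472, 0.1081, 0.141]
tool_rot: [0.8, 0.6, 0.001, -0.0]
ft_force: [0.0, 0.1, 0.1]
```

```bash
python3 -m crank '0 0 .003 0 0 0 1;0 0 .002 0 0 0 1' | egrep 'pos|force|rot'
```

```text
eef_pos: [0.6482, 0.1089, 0.1393]
tool_rot: [0.8, 0.6, 0.003, 0.0]
ft_force: [-2.9, 0.4, 12.0]
```

Contact. Release gently, rise and check.

```bash
python3 -m crank '0 0 -.001 0 0 0 .8;0 0 0 0 0 0 .6;0 0 0 0 0 0 .4;0 0 0 0 0 0 .2;0 0 0 0 0 0 -.3;0 0 0 0 0 0 -1;0 0 0 0 0 0 -1;0 0 0 0 0 0 -1;0 0 -.015 0 0 0 -1;0 0 -.03 0 0 0 -1;0 0 -.03 0 0 0 -1;0 0 -.03 0 0 0 -1;0 -.03 0 0 0 0 -1;0 -.03 0 0 0 0 -1;0 -.03 0 0 0 0 -1;0 -.03 0 0 0 0 -1;0 0 0 0 0 0 -1;0 0 0 0 0 0 -1;0 0 0 0 0 0 -1'
python3 - <<'E'
from h import *
s=viewer.camera('scene')[:,:,::-1].copy();t=viewer.camera('top')[:,:,::-1].copy()
cs=viewer.calibration('scene');ct=viewer.calibration('top')
for p in([.6438,-.1575,.079],[.645,-.0695,.104],[.6461,.0185,.129],[.6472,.1065,.159]):print(proj(ct,p).round(1),((proj(ct,p)-[250,130])*4.2).round(0),proj(cs,p).round(1))
t0=cv2.imread('pics/top0.png');d=cv2.absdiff(t,t0)[135:270,430:500].max(2);print('hanger diff px',(d>40).sum())
a=cv2.resize(t[130:210,250:440],(800,336),interpolation=cv2.INTER_CUBIC)
b=cv2.resize(s[165:285,200:440],(528,264),interpolation=cv2.INTER_CUBIC)
b=cv2.copyMakeBorder(b,0,0,0,272,cv2.BORDER_CONSTANT)
cv2.imwrite('pics/fin.png',np.vstack([a,b]))
E
```

```text
clock: 25.52
eef_pos: [0.5318, 0.143, 0.2491]
tool_rot: [0.8, 0.599, 0.005, 0.001]
ft_force: [0.0, 0.0, -0.0]
grip_width: 0.0848
[370.4 175.2] [506. 190.] [244.9 203.1]
[343.9 173.6] [394. 183.] [276.1 211.1]
[316.6 172. ] [280. 176.] [310.3 219.7]
[288.4 170.1] [161. 168.] [348.1 228.2]
hanger diff px 0
```

View pics/fin.png

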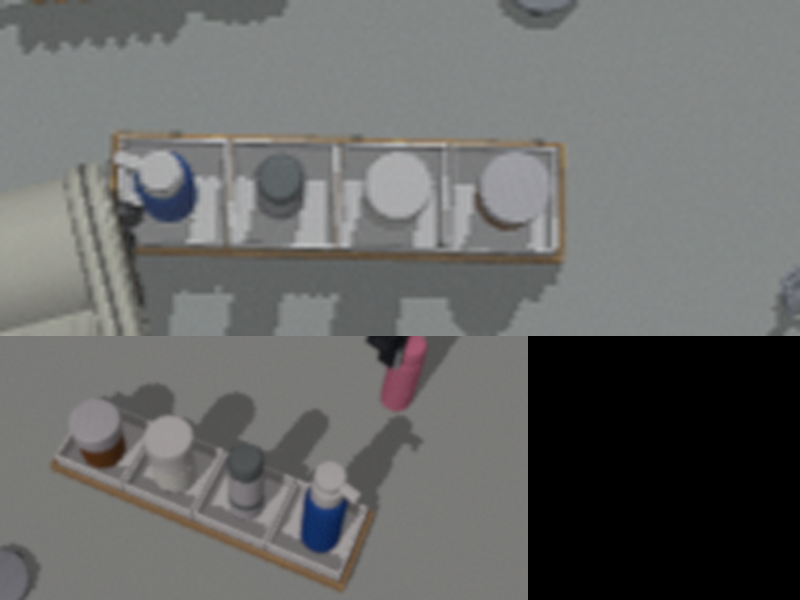

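In the final picture all four stand upright in order: jar (514,189), vitamin (398,186), spray (280,180) and pump (161,171). Each is within about 6 mm of its bin centre. The hangers have not moved. Handing in.

```bash
python3 -c "
from workcell import order
print(order.job_done())"
```

```text
the job is handed in; nothing more can be done
None
```

I moved all four containers into the tray bins and handed the job in at about 25.6 s. From the hanger end the order is cream jar, vitamin bottle, spray can, pump dispenser. I left the pink can alone.

**Last checks:** The final top and scene views show all four upright. The lid and cap centres are about 2–6 mm from the predicted bin centres; the jar is furthest off, about 6 mm toward the hangers. The picture around the hangers matches the start with no changed pixels, and the gripper is open and clear of everything.

**Mismatches:** The measured gripper widths came out about 2.5–5 mm below the stated diameters (jar 52 mm, vitamin 49 mm, spray 37 mm, pump 28.5 mm), but every hold was secure. No check failed. I did not measure the containers' tilt or standing height directly, only from the pictures and the contact force felt when setting each one down.

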